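Shut the fittings chest, swing its hasp over the staple and clip the snap hook on

TASK

Lock up the small green fittings chest: shut its lid fully, swing the slotted hasp strap forward and down over the staple on the front, then clip the loose snap hook onto the staple's upright bar so that its sprung gate has closed behind the bar, and let go of it there. Do not shift the ball valve, the round tin or the brass elbow.

Things in the scene. Friction and masses are not known exactly. Their poses are not given: they have to be found in the camera images.
- chest: small green sheet-steel fittings chest, fixed: 114 mm deep (x), 190 mm wide (y), rim 78 mm high, 82 mm with the lid shut. Origin: centre of its underside; x points from its front (face with the staple, at x = -57 mm, towards the robot) to its back, y to its left, z up. A red toolbox up to 0.28 m high stands 0.03 to 0.1 m to its right.
- lid (a joint): the chest's lid, hinged along the top of its back wall (chest x = +57 mm, z = 78 mm): 0 = shut, grows as the front edge lifts. A stiff hinge (0.3 N m) holds it at any angle, so it must be pushed all the way down: 3 to 6 N near its front edge. A plate 117 mm from hinge to front edge, 198 mm wide, 4 mm thick. It starts 0.55 to 1.05 rad open.
- lid_edge (a point): middle of the lid's front edge, on its outer (upper) face; x of this frame lies in the lid and points to the hinge, z out of its outer face. Behind and above the chest hangs a fixed shelf: its front edge runs across about 0.70 m ahead of the robot, 0.43 to 0.46 m up; keep arm and wrist off it.
- hasp (a joint): steel hasp strap, 46 mm wide, with a long slot, on a free pin along the lid's front edge (lid shut: chest x = -64 mm, z = 82 mm): 0 = hanging over the staple against the front, 1.57 = straight out in front, 3.14 = upright on the lid; it starts at its stop, 3.66, leaning back over the lid. 60 g: pushed forward past upright, lid shut, it drops over the staple by itself.
- hasp_tip (a point): rolled free end of the hasp strap, 75.5 mm from its pin, in the middle of its width
- eye_bar (a point): middle of the upright bar of the staple on the chest's front: round steel 6 mm thick, 105 mm in front of the chest's origin, 52 mm above the counter. The staple is a U: two level legs, 40 and 64 mm above the counter, stand 48 mm out of the front and the bar joins their ends. Clear space: 18 mm between the legs, 36 mm from bar to hanging hasp. Axes as the chest's.
- eye_mid (a point): middle of the staple's opening, 20 mm behind the upright bar (towards the chest), half-way between the legs
- hook_grip (a point): centre of the black grip (48 x 14 x 12 mm) on the spine of the loose steel snap hook (150 g, carabiner shape, 96 x 58 mm, 8 mm round bar) that lies flat on the counter. x points along the spine to the nose end, y across the loop to the gate, z up. From here the spine's middle line is at y = +1 mm, the gate side's at y = +51 mm. A finger fits inside the loop beside the grip.
- hook_mouth (a point): point on the hook's gate, 27 mm along x and 51 mm along y from the grip's centre, 3 mm short of the gate's tip: here the staple's bar best meets the gate. The gate snaps back behind the bar once the bar is 27 to 33 mm inside this point (along -y); at 36 mm the hook meets the hasp. Let go, the hook drops on the staple's lower leg and its spine tips down onto the counter. Axes as the grip's.
- gate (a joint): the snap hook's gate, 7 mm thick, 36 mm from pivot to tip, the tip next to the nose: 0 = closed, grows as the tip swings inward to the spine, up to 1.0. A spring closes it: 2 to 5 N press it in near its tip. It opens inward only.
- work_valve: brass ball valve with a red lever, 44 x 133 x 70 mm high, loose on the counter near its front edge; leave it alone. Origin: centre of its underside, y along its length
- flux_tin: round green and white tin, 62 mm across, 34 mm high, standing by the hook's nose end; leave it alone. Origin: centre of its underside
- elbow_brass: small brass pipe elbow, 37 x 37 x 26 mm high, lying by the hook's gate side; leave it alone. Origin: centre of its underside
- pipe_mid (a point): a point on a fixed grey pipe, 20 mm thick, that leans from the floor past the counter's front edge, left of the hook: through here (0.30 m up) it climbs away from the robot and ends 40 mm ahead of and 80 mm above here. Keep arm and wrist off it.

How it is judged:
By the outcome, as a careful person would: the job done as asked, in the order asked, and still so for the second after the job is handed in, with the robot touching nothing.
It also fails if it takes over 54 s, if anything falls off the work surface, if the arm or the gripper's body presses on something with over 40 N, if the wrist force passes 120 N, or if a joint passes its speed limit or range.

ROBOT

A 6-joint arm with a two-finger parallel gripper is mounted at the origin on a cart in front of the work surface, level with it; the furniture and walls round the work are solid. World frame = base frame: x ahead of the robot, y to its left, z up, the work surface at z = 0. Lengths are in m, angles in rad, forces in N, time in s.
With the tool pointing down it reaches from about 0.3 to 0.75 m from the base axis. Payload 8.5 kg.
Tool frame: the origin (TCP) lies at the very end of the fingers, on their centre line; the grasp point (between the pads) lies 19 mm behind it; z points along the fingers, y is the direction in which the jaws open and shut (so a half turn about z gives the same grasp; the last joint's range is limited). The gripper opens to 85 mm and grips with 20 to 120 N. Pads are 22 mm wide; open, the fingers measure 114 mm over their backs; the gripper's body (76 mm by 85 mm) begins 54 mm behind the grasp point. The pads swing forward as they close: fully open they stand 13 mm farther back than shut.
Start: joints at [0.972, 0.381, 1.297, -0, 1.464, -0.215], TCP at [0.206, 0.51, 0.231] pointing down, gripper open.
Joint ranges: [-3.11, 3.11], [-0.89, 2.33], [0.22, 2.48], [-1.42, 4.56], [0.17, 2.85], [-2.88, 2.88]. Speed limits (rad/s): [2.39, 2.39, 3.14, 3.14, 3.14, 3.14].

INTERFACE

Orientations are given as a 3x3 rotation matrix whose columns are the frame's x, y, z axes.
In Python, from station import bot gives the robot as it stands.
- The arm moves only by the shell command python3 -m creep 'ROWS'. ROWS is JSON, a list of rows, each an object of numbers: "x", "y", "z": the shift along the world's x, y, z scaled (see below); "turn": the turn about the world's z scaled (see below); "grip": the closure, from 0 (fully open) to 1 (shut). A call has exactly 8 rows; each row is the pose to reach, as a shift and turn from the pose measured when the call began; what a row does not reach only later rows make up. The controller multiplies each number of a shift by 0.25 m and each number of a turn by 1.5 rad. A row lasts 1/10 s, in which the tool goes at most 50 mm and 8.59 degrees, less where a joint would pass 70% of its speed; a pose out of reach is approached as far as the arm can. A call with a number of a shift or a turn outside -1 to 1 is refused whole. A call with a gripper value outside its range is refused whole. The fingers move at their own pace and stop on an object; the grip force is fixed at half the most. Time passes only in rows, so rows that repeat a pose let the fingers close, or fill a call up. It gives the time, the measured TCP pose, the force and the opening at its end, in the units of the state.
- bot.sense(): the state, without advancing time (a new reading comes with each control period).
- bot.read_camera(name): name is "scene" or "top"; returns the picture (480x640x3 uint8, red, green, blue); there is no depth.
- bot.camera_model(name): a dict with "fx", "fy", "cx", "cy" (pixels), "eye" and "attitude" of the camera in the world. Camera axes: x right, y down, z forward; pixel columns grow to the right and rows downward; lengths in m; the calibration is good to about 2 mm. A picture is of the moment at which its call begins. camera_model takes no time and is no camera call.
- bot.sign_off(): hands the job in, once; it reports no verdict.
The state is a dict: "clock": time; "q": joint angles; "joint_vel": joint speeds; "effort": joint torques, N m; "ee_pos": TCP position; "tool_rot": TCP orientation; "contact_force": force on the tool from outside, world axes, zero at the start; "torque": the same for the moment, N m; "opening": finger opening in m.
Only numpy, scipy, OpenCV 4.12 (cv2) and the standard library are available. Lean on these libraries where they do the work, as an engineer would, in place of code of your own. Each camera call takes 0.05 s, during which the arm holds its last target.

## Working session

There is one attempt and no reset: what is moved stays moved. The work goes in short steps, Python scripts to look and compute and a shell command to move; the robot and the scene stay as the last step left them, time stands still between calls to the robot, and variables do not carry over. Pictures are saved under pics/ and viewed, and the job is handed in when it is done.

```bash
ls; mkdir -p pics; python3 - <<'E'
from station import bot
import cv2
print(bot.sense())
for n in ["scene","top"]:
    im=bot.read_camera(n); cv2.imwrite(f"pics/{n}0.png",im[:,:,::-1]); print(n,bot.camera_model(n))
E
```

```text
pics
{'clock': 0.0, 'q': array([ 9.71696928e-01,  3.81229341e-01,  1.29827370e+00, -1.83637416e-05,
        1.46363239e+00, -2.15299801e-01]), 'joint_vel': array([ 4.36000622e-05,  6.82075170e-04, -1.51984159e-03,  1.34134139e-03,
        9.21939820e-04,  1.11303917e-03]), 'effort': array([-2.86950499e-04, -4.48444104e+01, -2.31275171e+01, -1.39527597e-04,
        4.83371128e-03,  5.06892559e-05]), 'ee_pos': array([0.20577629, 0.50972674, 0.23068952]), 'tool_rot': array([[-9.27249194e-01,  3.74443855e-01, -8.54893858e-04],
       [ 3.74444701e-01,  9.27248357e-01, -1.28439181e-03],
       [ 3.11766305e-04, -1.51106175e-03, -9.99998810e-01]]), 'contact_force': array([0.07961111, 0.73391284, 0.73286933]), 'torque': array([ 0.04479976, -0.02220623,  0.01265916]), 'opening': 0.08548977373302027}
scene {'fx': 507.19509142131875, 'fy': 507.19509142131875, 'cx': 318.13016709134877, 'cy': 240.8900913383047, 'eye': array([-0.0934222 , -0.42495003,  0.85684279]), 'attitude': array([[ 0.5375137 , -0.56845869,  0.62284328],
       [-0.84325428, -0.36137523,  0.39790722],
       [-0.00111369, -0.73909584, -0.67359936]])}
top {'fx': 493.3227281046376, 'fy': 493.3227281046376, 'cx': 313.21920596947945, 'cy': 232.37617990819004, 'eye': array([ 0.44923623, -0.05067756,  1.05456355]), 'attitude': array([[ 0.00275838, -0.99491844,  0.10064634],
       [-0.99995745, -0.00185824,  0.00903627],
       [-0.00880333, -0.10066698, -0.99488123]])}
```

View pics/scene0.png

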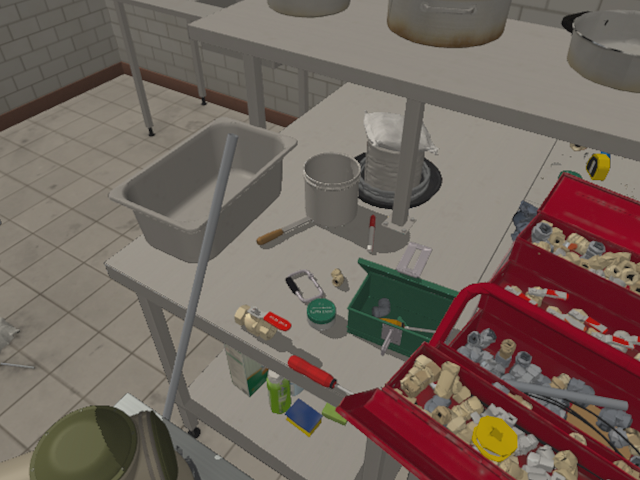

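View pics/top0.png

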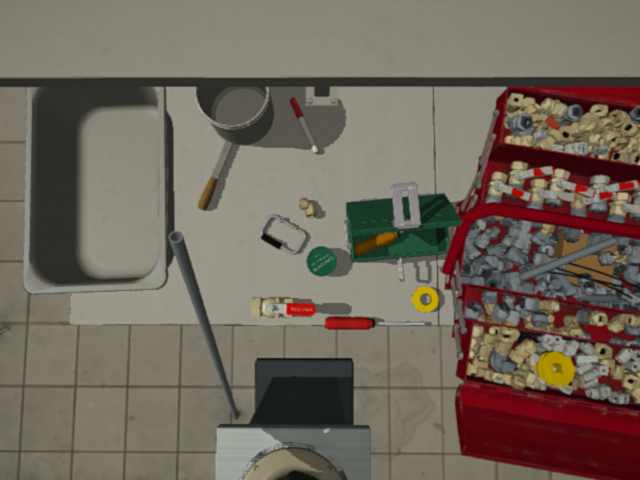

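The scene view shows the chest around (400,310), the hook at (303,285), the tin at (321,311), and the pipe ending at (233,137). In the top view the hook is at (285,235), the staple at (401,270) and the hasp at (405,203). I'll zoom in on these.

```bash
python3 - <<'E'
import cv2
a=cv2.imread("pics/top0.png")[170:345,235:475]; cv2.imwrite("pics/topz.png",cv2.resize(a,None,fx=3.3,fy=3.3,interpolation=cv2.INTER_CUBIC))
a=cv2.imread("pics/scene0.png")[225:375,225:475]; cv2.imwrite("pics/scz.png",cv2.resize(a,None,fx=3.2,fy=3.2,interpolation=cv2.INTER_CUBIC))
E
```

```text
(no output)
```

View pics/topz.png

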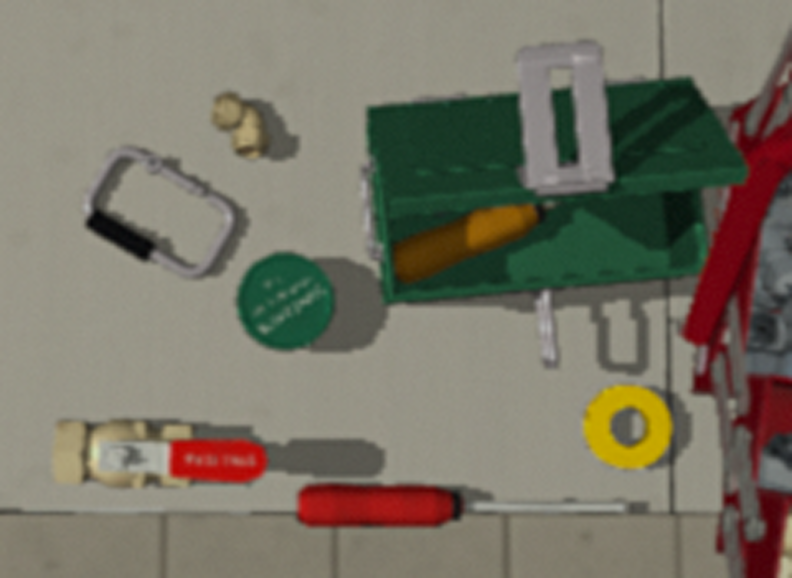

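View pics/scz.png

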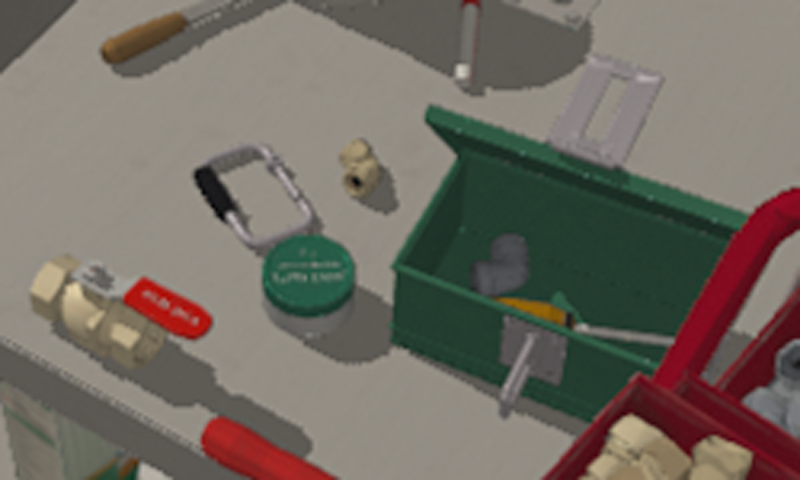

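```bash
cat > h.py <<'E'
import numpy as np
from station import bot
def ray(n,u,v):
    m=bot.camera_model(n); d=m["attitude"]@np.array([(u-m["cx"])/m["fx"],(v-m["cy"])/m["fy"],1]); return m["eye"],d
def onz(n,u,v,z):
    e,d=ray(n,u,v); return e+d*(z-e[2])/d[2]
def tri(a,b):
    e1,d1=ray("top",*a); e2,d2=ray("scene",*b)
    d1/=np.linalg.norm(d1); d2/=np.linalg.norm(d2)
    s=np.linalg.lstsq(np.c_[d1,-d2],e2-e1,rcond=None)[0]
    p,q=e1+s[0]*d1,e2+s[1]*d2
    return (p+q)/2,np.linalg.norm(p-q)*1000
def proj(n,P):
    m=bot.camera_model(n); c=m["attitude"].T@(np.asarray(P)-m["eye"]); return np.array([m["fx"]*c[0]/c[2]+m["cx"],m["fy"]*c[1]/c[2]+m["cy"]])
tz=lambda x,y:(235+x/3.3-.35,170+y/3.3-.35)
sz=lambda x,y:(225+x/3.2-.35,225+y/3.2-.35)
E
python3 - <<'E'
from h import *
np.set_printoptions(precision=4,suppress=True)
print("bar top", tri(tz(549,362),sz(507,403)), onz("top",*tz(549,362),.064))
print("front left rim",onz("top",*tz(386,301),.078), onz("scene",*sz(395,265),.078))
print("front right rim",onz("top",*tz(706,272),.078))
print("lid left corner",tri(tz(383,208),sz(460,157))) 
print("lid front-left?",tri(tz(383,208),sz(428,112)))
print("grip", onz("top",*tz(119,235),.006), onz("scene",*sz(212,192),.006))
print("tin", onz("top",*tz(286,301),.034), onz("scene",*sz(308,272),.034))
print("pipe end",tri((177,236),(233,137)))
print("hasp tip",tri(tz(558,45),sz(627,68)))
print("hasp pin",tri(tz(568,187),sz(587,155)))
# grip by mask
import cv2
for n,b in [("top",(235,170,475,345)),("scene",(225,225,320,300))]:
    im=cv2.imread(f"pics/{n}0.png")[b[1]:b[3],b[0]:b[2]]; m=(im.max(2)<45).astype(np.uint8)
    k,l,s,c=cv2.connectedComponentsWithStats(m)
    for i in range(1,k):
        if s[i,4]>20:
            ys,xs=np.where(l==i); r=cv2.minAreaRect(np.c_[xs,ys].astype(np.float32)); cc=c[i]+[b[0],b[1]]
            print(n,s[i],cc,r,onz(n,*cc,.008))
E
```

```text
bar top (array([ 0.4559, -0.2198,  0.0511]), np.float64(1.1383073096040677)) [ 0.4555 -0.2172  0.064 ]
front left rim [ 0.4916 -0.1179  0.078 ] [ 0.4927 -0.1211  0.078 ]
front right rim [ 0.5094 -0.3095  0.078 ]
lid left corner (array([ 0.5481, -0.1219,  0.1259]), np.float64(20.441729455846975))
lid front-left? (array([ 0.5393, -0.1116,  0.1676]), np.float64(2.8938790414808104))
grip [0.5369 0.0495 0.006 ] [0.5354 0.0505 0.006 ]
tin [ 0.4933 -0.0583  0.034 ] [ 0.4901 -0.0588  0.034 ]
pipe end (array([0.5126, 0.1466, 0.3697]), np.float64(1.7181296910908512))
hasp tip (array([ 0.6257, -0.2039,  0.1827]), np.float64(1.7884267840740777))
hasp pin (array([ 0.5499, -0.2111,  0.1761]), np.float64(2.44139455257509))
top [185  26  29  28 327] [432.9511 207.4587] ((196.77999877929688, 37.540000915527344), (15.0, 34.20000076293945), 53.13010025024414) [ 0.6092 -0.2971  0.008 ]
top [200  58  12  17 151] [439.8543 234.5695] ((205.5, 66.0), (16.0, 11.0), 90.0) [ 0.5509 -0.3105  0.008 ]
top [ 27  63  20  15 117] [271.0769 240.6239] ((36.10293960571289, 70.6617660522461), (20.40833282470703, 5.830952167510986), 30.963756561279297) [0.5373 0.0486 0.008 ]
scene [61 52 12 17 90] [291.3444 284.4222] ((66.53845977783203, 59.80769348144531), (16.363656997680664, 6.1017022132873535), 56.3099365234375) [0.5351 0.0489 0.008 ]
```

Results: chest yaw is about +5.3°, the bar is at about (0.454,-0.218), the lid is about 0.94 rad open, and the hook's y axis points at -31°. Next I lift and travel over the pipe with the fingers shut.

```bash
python3 -m creep '[{"x":0,"y":0,"z":0.2,"turn":-0.1,"grip":1},{"x":0,"y":0,"z":0.4,"turn":-0.2,"grip":1},{"x":0,"y":0,"z":0.6,"turn":-0.3,"grip":1},{"x":0,"y":-0.05,"z":0.8,"turn":-0.4,"grip":1},{"x":0.1,"y":-0.2,"z":0.88,"turn":-0.5,"grip":1},{"x":0.2,"y":-0.4,"z":0.88,"turn":-0.6,"grip":1},{"x":0.3,"y":-0.6,"z":0.88,"turn":-0.7,"grip":1},{"x":0.4,"y":-0.8,"z":0.88,"turn":-0.73,"grip":1}]'; python3 -c "
from h import *; s=bot.sense(); print(s['q'],s['tool_rot'][:,1])
import cv2
hookim=cv2.imread('pics/top0.png')[205:262,255:315]
g=cv2.resize(hookim,None,fx=10,fy=10,interpolation=cv2.INTER_CUBIC); cv2.imwrite('pics/hookz.png',g)"
```

```text
clock: 0.9
ee_pos: [0.298, 0.3241, 0.4505]
tool_rot: [[-0.088, 0.996, -0.002], [0.996, 0.088, -0.0], [0.0, -0.002, -1.0]]
contact_force: [1.4, 0.0, 0.7]
opening: 0.0
[5.56576413e-01 1.15141961e-01 1.04834334e+00 8.32061518e-04
 1.97948718e+00 4.69014050e-01] [ 0.9961387   0.08777932 -0.00157604]
```

View pics/hookz.png

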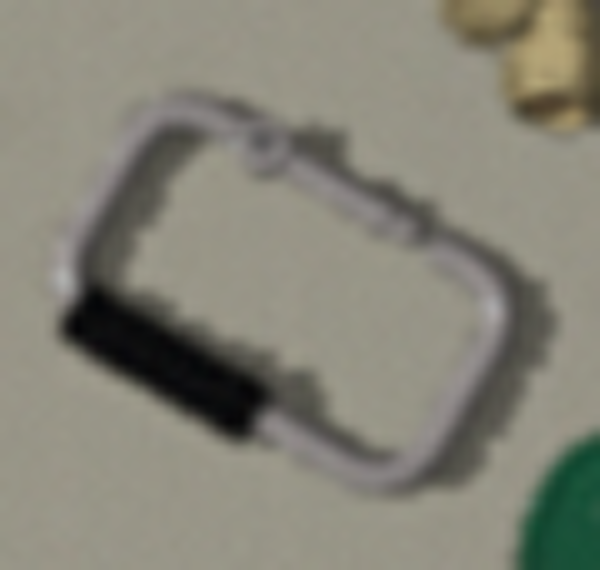

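```bash
python3 -m creep '[{"x":0,"y":-0.2,"z":0,"turn":0,"grip":1},{"x":0.05,"y":-0.4,"z":0,"turn":0,"grip":1},{"x":0.1,"y":-0.6,"z":0,"turn":0,"grip":1},{"x":0.15,"y":-0.8,"z":0,"turn":0,"grip":1},{"x":0.25,"y":-0.95,"z":0,"turn":0,"grip":1},{"x":0.4,"y":-1,"z":0,"turn":0,"grip":1},{"x":0.55,"y":-1,"z":0,"turn":0,"grip":1},{"x":0.6,"y":-1,"z":0,"turn":0,"grip":1}]'
```

```text
clock: 1.7
ee_pos: [0.4505, 0.0731, 0.4488]
tool_rot: [[-0.086, 0.996, -0.005], [0.996, 0.086, 0.0], [0.001, -0.005, -1.0]]
contact_force: [-0.8, 0.3, -0.2]
opening: 0.0002
```

```bash
python3 -m creep '[{"x":0.1,"y":-0.2,"z":-0.05,"turn":0,"grip":1},{"x":0.2,"y":-0.4,"z":-0.15,"turn":0,"grip":1},{"x":0.3,"y":-0.55,"z":-0.3,"turn":0,"grip":1},{"x":0.38,"y":-0.7,"z":-0.45,"turn":0,"grip":1},{"x":0.38,"y":-0.8,"z":-0.6,"turn":0,"grip":1},{"x":0.38,"y":-0.87,"z":-0.75,"turn":0,"grip":1},{"x":0.38,"y":-0.87,"z":-0.9,"turn":0,"grip":1},{"x":0.38,"y":-0.87,"z":-0.95,"turn":0,"grip":1}]'; python3 - <<'E'
from h import *
import cv2
for n in ["scene"]:
    im=bot.read_camera(n); cv2.imwrite(f"pics/{n}1.png",im[:,:,::-1])
E
```

```text
clock: 2.5
ee_pos: [0.5435, -0.1444, 0.2064]
tool_rot: [[-0.085, 0.996, -0.012], [0.996, 0.085, 0.004], [0.005, -0.012, -1.0]]
contact_force: [-0.1, 0.7, 0.5]
opening: 0.0001
```

View pics/scene1.png

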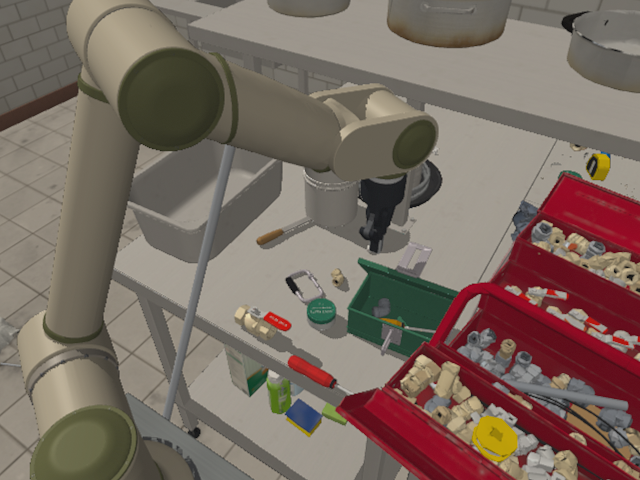

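```bash
python3 -m creep '[{"x":0,"y":0,"z":-0.12,"turn":0,"grip":1},{"x":-0.03,"y":0,"z":-0.19,"turn":0,"grip":1},{"x":-0.06,"y":0,"z":-0.26,"turn":0,"grip":1},{"x":-0.09,"y":-0.005,"z":-0.33,"turn":0,"grip":1},{"x":-0.12,"y":-0.01,"z":-0.4,"turn":0,"grip":1},{"x":-0.14,"y":-0.015,"z":-0.45,"turn":0,"grip":1},{"x":-0.15,"y":-0.015,"z":-0.49,"turn":0,"grip":1},{"x":-0.15,"y":-0.015,"z":-0.49,"turn":0,"grip":1}]'; python3 - <<'E'
from h import *
import cv2
for n in ["scene"]:
    im=bot.read_camera(n); cv2.imwrite(f"pics/{n}2.png",cv2.resize(im[200:380,280:480,::-1],None,fx=3,fy=3))
E
```

```text
clock: 3.35
ee_pos: [0.5059, -0.1471, 0.0831]
tool_rot: [[-0.086, 0.996, -0.014], [0.996, 0.086, 0.005], [0.006, -0.013, -1.0]]
contact_force: [-1.2, 0.6, 1.0]
opening: -0.0001
```

View pics/scene2.png

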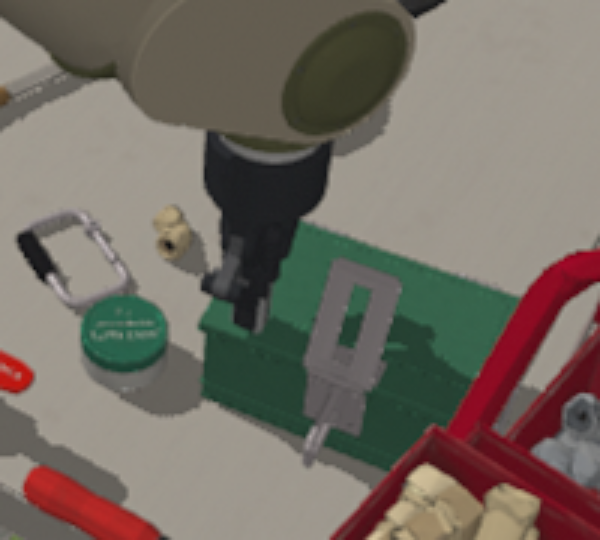

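The lid is almost down, with the fingers on its left front at (250,320). I'll press a little more.

```bash
python3 -m creep '[{"x":0,"y":0,"z":-0.004,"turn":0,"grip":1},{"x":0,"y":0,"z":-0.008,"turn":0,"grip":1},{"x":0,"y":0,"z":-0.012,"turn":0,"grip":1},{"x":0,"y":0,"z":-0.016,"turn":0,"grip":1},{"x":0,"y":0,"z":-0.02,"turn":0,"grip":1},{"x":0,"y":0,"z":-0.02,"turn":0,"grip":1},{"x":0,"y":0,"z":-0.02,"turn":0,"grip":1},{"x":0,"y":0,"z":-0.02,"turn":0,"grip":1}]'
```

```text
clock: 4.2
ee_pos: [0.5074, -0.1472, 0.0818]
tool_rot: [[-0.087, 0.996, -0.009], [0.996, 0.087, 0.003], [0.004, -0.009, -1.0]]
contact_force: [-6.8, 4.2, 26.5]
opening: -0.0003
```

```bash
python3 -m creep '[{"x":0,"y":0,"z":0.08,"turn":0,"grip":1},{"x":0.02,"y":0,"z":0.16,"turn":0,"grip":1},{"x":0.14,"y":0,"z":0.16,"turn":0,"grip":1},{"x":0.28,"y":-0.02,"z":0.16,"turn":0,"grip":1},{"x":0.28,"y":-0.1,"z":0.16,"turn":0,"grip":1},{"x":0.28,"y":-0.2,"z":0.16,"turn":0,"grip":1},{"x":0.28,"y":-0.24,"z":0.16,"turn":0,"grip":1},{"x":0.28,"y":-0.24,"z":0.16,"turn":0,"grip":1}]'; python3 -m creep '[{"x":-0.06,"y":-0.005,"z":0,"turn":0,"grip":1},{"x":-0.12,"y":-0.01,"z":0,"turn":0,"grip":1},{"x":-0.18,"y":-0.015,"z":0,"turn":0,"grip":1},{"x":-0.24,"y":-0.02,"z":0,"turn":0,"grip":1},{"x":-0.3,"y":-0.025,"z":0,"turn":0,"grip":1},{"x":-0.35,"y":-0.03,"z":0,"turn":0,"grip":1},{"x":-0.38,"y":-0.035,"z":0,"turn":0,"grip":1},{"x":-0.38,"y":-0.035,"z":0,"turn":0,"grip":1}]';python3 - <<'E'
from h import *
import cv2
for n in ["scene"]:
    im=bot.read_camera(n); cv2.imwrite(f"pics/{n}3.png",cv2.resize(im[200:380,280:480,::-1],None,fx=3,fy=3))
E
```

```text
clock: 5.0
ee_pos: [0.5774, -0.2081, 0.1217]
tool_rot: [[-0.085, 0.996, -0.009], [0.996, 0.085, 0.003], [0.003, -0.009, -1.0]]
contact_force: [-0.2, 0.6, -0.5]
opening: 0.0004
clock: 5.8
ee_pos: [0.4819, -0.2162, 0.122]
tool_rot: [[-0.085, 0.996, -0.009], [0.996, 0.085, 0.003], [0.004, -0.009, -1.0]]
contact_force: [-0.1, 0.4, 0.4]
opening: -0.0001
```

View pics/scene3.png

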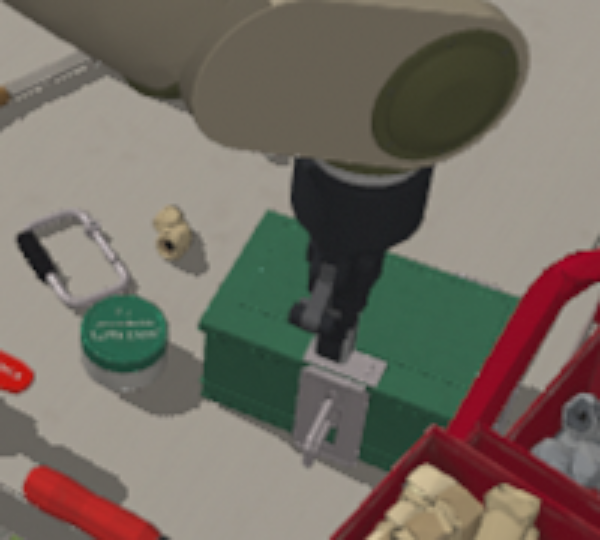

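The hasp now hangs over the staple, with the bar sticking out at (318,430), and the lid is flush. I'll check the pipe's clearance before approaching the hook.

```bash
python3 - <<'E'
from h import *
np.set_printoptions(precision=4,suppress=True)
e,d1=ray("top",177,237); _,d2=ray("top",235,413); n=np.cross(d1,d2)
for p in [(233,139),(221,200),(207,265),(190,335),(168,415)]:
    o,d=ray("scene",*p); print(o+d*(n@(e-o))/(n@d))
E
```

```text
[0.5098 0.1458 0.3673]
[0.4732 0.1645 0.2421]
[0.4203 0.1827 0.0955]
[ 0.3428  0.1968 -0.0697]
[ 0.2287  0.2029 -0.255 ]
```

```bash
python3 -m creep '[{"x":0,"y":0.05,"z":0.08,"turn":-0.05,"grip":0.6},{"x":0,"y":0.2,"z":0.08,"turn":-0.12,"grip":0.6},{"x":0.05,"y":0.4,"z":0.08,"turn":-0.2,"grip":0.6},{"x":0.1,"y":0.6,"z":0.08,"turn":-0.3,"grip":0.6},{"x":0.15,"y":0.8,"z":0.06,"turn":-0.41,"grip":0.6},{"x":0.22,"y":0.95,"z":0,"turn":-0.41,"grip":0.6},{"x":0.22,"y":1,"z":-0.1,"turn":-0.41,"grip":0.6},{"x":0.22,"y":1,"z":-0.1,"turn":-0.41,"grip":0.6}]';python3 - <<'E'
from h import *
import cv2
np.set_printoptions(precision=4,suppress=True)
s=bot.sense();R=s['tool_rot'];print(s['ee_pos'],np.degrees(np.arctan2(R[1,1],R[0,1])))
for n in ["scene","top"]:
    im=bot.read_camera(n); cv2.imwrite(f"pics/{n}4.png",im[:,:,::-1])
E
```

```text
clock: 6.65
ee_pos: [0.5364, 0.0369, 0.0942]
tool_rot: [[0.502, 0.865, -0.011], [0.865, -0.502, 0.008], [0.002, -0.014, -1.0]]
contact_force: [-0.5, 0.1, 0.3]
opening: 0.0345
[0.5364 0.0369 0.0942] -30.11807609216735
```

View pics/scene4.png

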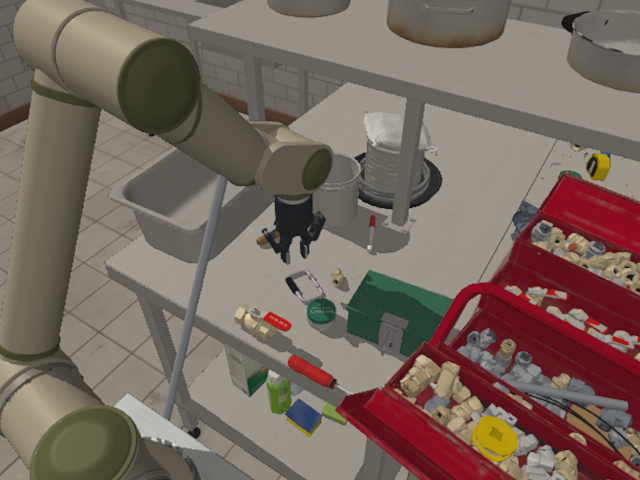

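View pics/top4.png

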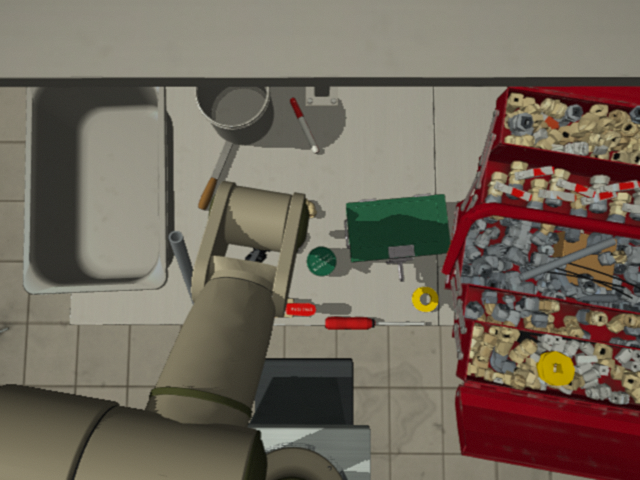

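```bash
python3 - <<'E'
from h import *
np.set_printoptions(precision=4,suppress=True)
s=bot.sense();print(s['q'])
for z in (.25,.3,.35,.4): print(z,"tcp axis px top",proj("top",[.5364,.0369,z]),"scene",proj("scene",[.5364,.0369,z]), "tine outer", onz("top",218,185,z)[:2],onz("top",190,315,z)[:2])
print("right disk", tri((305,205),(318,168)))
E
python3 - <<'E'
import cv2
a=cv2.imread("pics/top4.png")[160:340,140:340]; cv2.imwrite("pics/t4z.png",cv2.resize(a,None,fx=3.3,fy=3.3,interpolation=cv2.INTER_CUBIC))
a=cv2.imread("pics/scene4.png")[80:320,160:400]; cv2.imwrite("pics/s4z.png",cv2.resize(a,None,fx=2.5,fy=2.5,interpolation=cv2.INTER_CUBIC))
E
```

```text
[-0.1599  0.5003  1.5263  0.0066  1.122   0.3658]
0.25 tcp axis px top [264.3439 228.7886] scene [292.2544 201.536 ] tine outer [0.6093 0.1148] [0.3961 0.1553]
0.3 tcp axis px top [260.8604 225.2878] scene [291.3084 180.4364] tine outer [0.5993 0.1045] [0.3994 0.1425]
0.35 tcp axis px top [256.8891 221.2968] scene [290.293  157.7876] tine outer [0.5894 0.0942] [0.4027 0.1297]
0.4 tcp axis px top [252.3199 216.705 ] scene [289.2002 133.4127] tine outer [0.5795 0.0839] [0.406  0.1169]
right disk (array([ 0.5554, -0.0232,  0.34  ]), np.float64(21.706113843285095))
```

View pics/t4z.png

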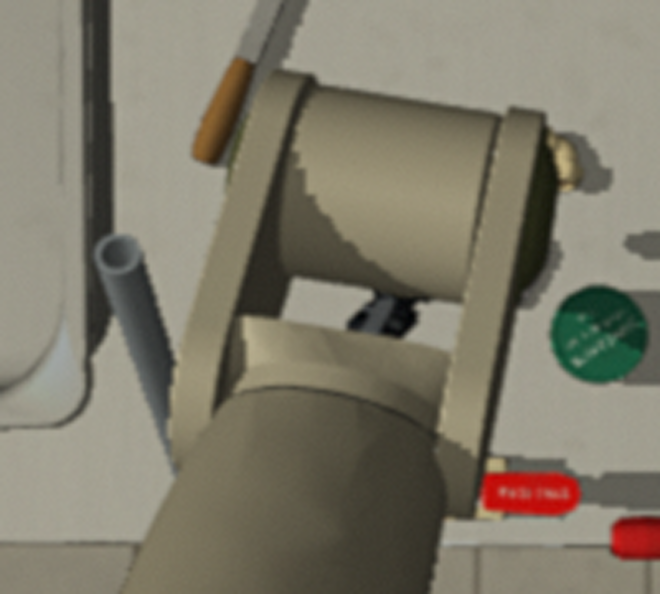

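View pics/s4z.png

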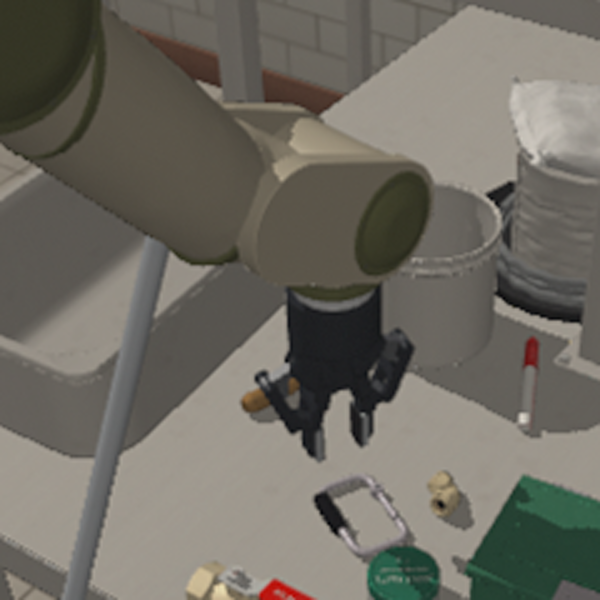

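Wrist-fork to pipe clearance at the grasp works out to about 15–20 mm, which is acceptable. Descending onto the grip.

```bash
python3 -m creep '[{"x":0,"y":0.03,"z":-0.05,"turn":0,"grip":0.6},{"x":0,"y":0.046,"z":-0.1,"turn":0,"grip":0.6},{"x":0,"y":0.046,"z":-0.16,"turn":0,"grip":0.6},{"x":0,"y":0.046,"z":-0.2,"turn":0,"grip":0.6},{"x":0,"y":0.046,"z":-0.2,"turn":0,"grip":0.6},{"x":0,"y":0.046,"z":-0.2,"turn":0,"grip":0.6},{"x":0,"y":0.046,"z":-0.2,"turn":0,"grip":0.6},{"x":0,"y":0.046,"z":-0.2,"turn":0,"grip":0.6}]';python3 - <<'E'
from h import *
import cv2
np.set_printoptions(precision=4,suppress=True)
print(bot.sense()['ee_pos'])
for n in ["scene","top"]:
    im=bot.read_camera(n); c=im[120:320,180:380] if n=="scene" else im[160:340,140:340]
    cv2.imwrite(f"pics/{n}5.png",cv2.resize(c[:,:,::-1],None,fx=3,fy=3,interpolation=cv2.INTER_CUBIC))
E
```

```text
clock: 7.55
ee_pos: [0.538, 0.0452, 0.0476]
tool_rot: [[0.504, 0.863, -0.005], [0.863, -0.504, 0.007], [0.003, -0.008, -1.0]]
contact_force: [-0.8, -0.6, -0.3]
opening: 0.0343
[0.538  0.0452 0.0476]
```

View pics/scene5.png

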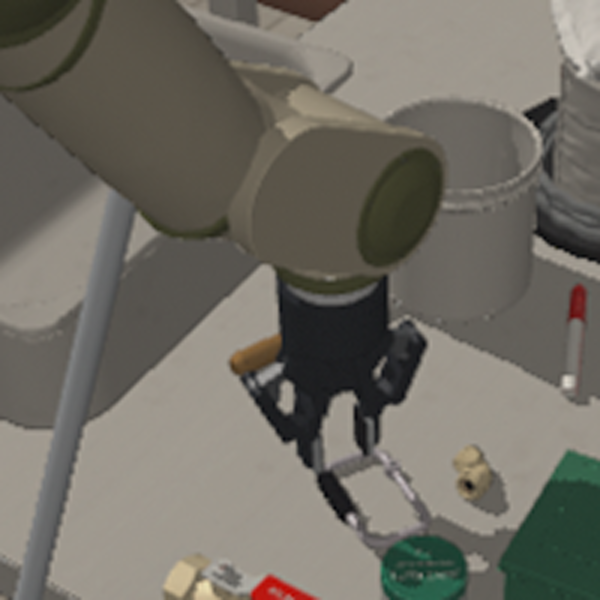

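View pics/top5.png

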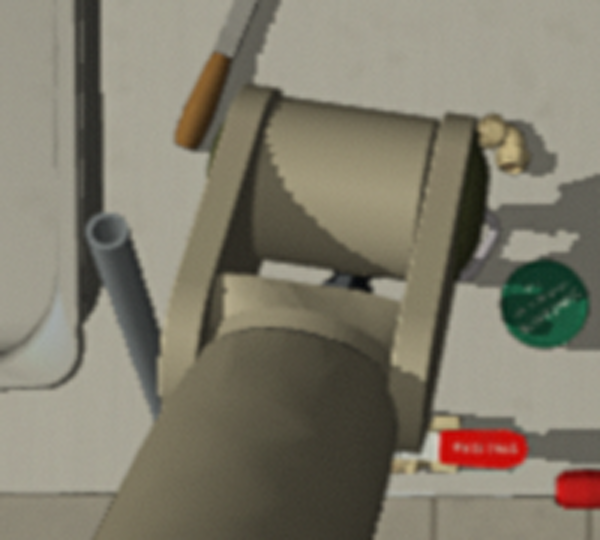

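The view is clear: the pipe end at (108,230) and the fork edge at (165,380) are apart, and the jaws straddle the grip.

```bash
python3 -m creep '[{"x":-0.006,"y":0.013,"z":-0.05,"turn":0,"grip":0.6},{"x":-0.006,"y":0.013,"z":-0.1,"turn":0,"grip":0.6},{"x":-0.006,"y":0.013,"z":-0.14,"turn":0,"grip":0.6},{"x":-0.006,"y":0.013,"z":-0.16,"turn":0,"grip":0.6},{"x":-0.006,"y":0.013,"z":-0.17,"turn":0,"grip":0.6},{"x":-0.006,"y":0.013,"z":-0.17,"turn":0,"grip":0.6},{"x":-0.006,"y":0.013,"z":-0.17,"turn":0,"grip":0.6},{"x":-0.006,"y":0.013,"z":-0.17,"turn":0,"grip":0.6}]';python3 - <<'E'
from h import *
import cv2
np.set_printoptions(precision=4,suppress=True)
print(bot.sense()['ee_pos'])
im=bot.read_camera("scene"); c=im[180:320,230:370]
cv2.imwrite(f"pics/scene6.png",cv2.resize(c[:,:,::-1],None,fx=4,fy=4,interpolation=cv2.INTER_CUBIC))
E
```

```text
clock: 8.45
ee_pos: [0.5366, 0.0485, 0.0052]
tool_rot: [[0.504, 0.863, -0.004], [0.863, -0.504, 0.007], [0.004, -0.007, -1.0]]
contact_force: [-0.5, 0.5, 0.1]
opening: 0.0343
[0.5366 0.0485 0.0052]
```

View pics/scene6.png

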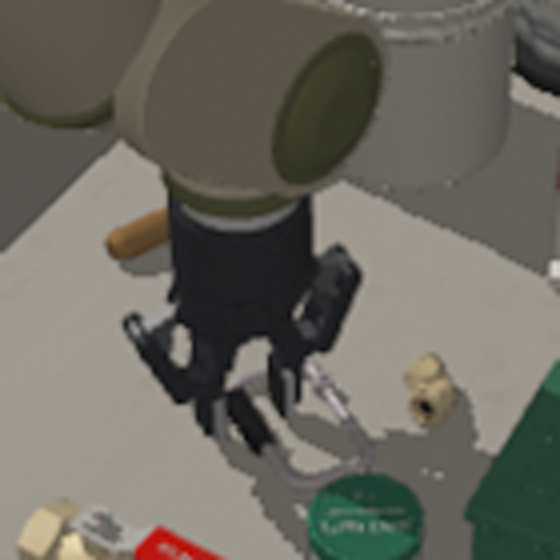

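One finger is inside the loop and the other outside the spine. Closing now.

```bash
python3 -m creep '[{"x":0,"y":0,"z":0,"turn":0,"grip":0.7},{"x":0,"y":0,"z":0,"turn":0,"grip":0.8},{"x":0,"y":0,"z":0,"turn":0,"grip":0.9},{"x":0,"y":0,"z":0,"turn":0,"grip":1},{"x":0,"y":0,"z":0,"turn":0,"grip":1},{"x":0,"y":0,"z":0,"turn":0,"grip":1},{"x":0,"y":0,"z":0,"turn":0,"grip":1},{"x":0,"y":0,"z":0,"turn":0,"grip":1}]'
```

```text
clock: 9.3
ee_pos: [0.5367, 0.0485, 0.0056]
tool_rot: [[0.504, 0.864, -0.004], [0.864, -0.504, 0.007], [0.004, -0.007, -1.0]]
contact_force: [-1.8, 0.3, 6.3]
opening: 0.0121
```

```bash
python3 -m creep '[{"x":0,"y":0,"z":0.04,"turn":0,"grip":1},{"x":0,"y":0,"z":0.12,"turn":0,"grip":1},{"x":0,"y":0,"z":0.24,"turn":0,"grip":1},{"x":0,"y":-0.05,"z":0.36,"turn":0,"grip":1},{"x":0,"y":-0.15,"z":0.46,"turn":0.1,"grip":1},{"x":-0.1,"y":-0.3,"z":0.46,"turn":0.2,"grip":1},{"x":-0.25,"y":-0.4,"z":0.46,"turn":0.3,"grip":1},{"x":-0.4,"y":-0.4,"z":0.46,"turn":0.4,"grip":1}]';python3 - <<'E'
from h import *
import cv2
np.set_printoptions(precision=4,suppress=True)
print(bot.sense()['ee_pos'])
for n in ["scene","top"]:
    im=bot.read_camera(n); 
    cv2.imwrite(f"pics/{n}7.png",im[:,:,::-1])
E
```

```text
clock: 10.1
ee_pos: [0.4357, -0.0537, 0.1208]
tool_rot: [[-0.063, 0.998, -0.006], [0.998, 0.063, 0.002], [0.003, -0.006, -1.0]]
contact_force: [-0.4, -0.0, -0.6]
opening: 0.0121
[ 0.4357 -0.0537  0.1208]
```

View pics/scene7.png

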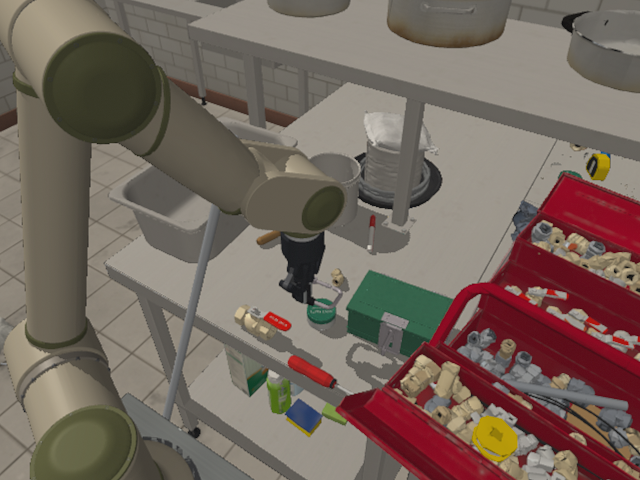

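View pics/top7.png

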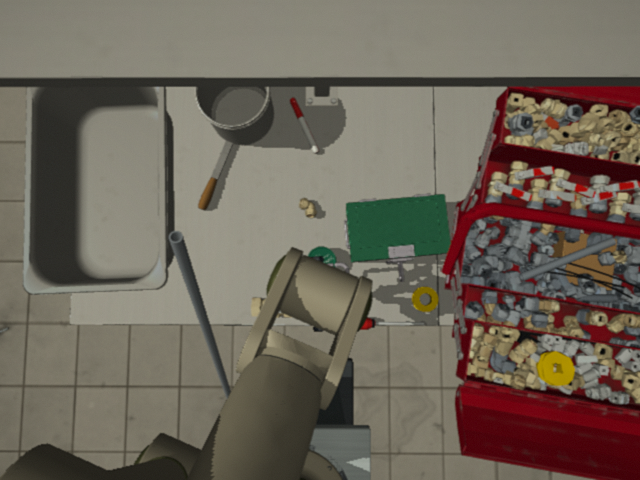

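```bash
python3 - <<'E'
from h import *
import cv2
s=bot.sense();R=s['tool_rot'];p=s['ee_pos'];yh=R[:,1];xh=R[:,0]*-1
print(xh,yh)
im=cv2.imread("pics/scene7.png");k=6;o=(270,250)
c=cv2.resize(im[250:330,270:380],None,fx=k,fy=k,interpolation=cv2.INTER_CUBIC)
zz=p+np.array([0,0,0.0])
for nm,(a,b) in {"mouth":(27,51),"spine+40":(40,1),"tip":(30,51),"piv":(-6,51),"noseend":(0.0,51)}.items():
    q=proj("scene",zz+xh*a/1e3+yh*b/1e3); print(nm,q); cv2.circle(c,tuple(int((q[i]-o[i]+.5)*k) for i in (0,1)),4,(0,0,255),1)
cv2.imwrite("pics/s7z.png",c)
im=cv2.imread("pics/top4.png");c=cv2.resize(im[240:290,380:430],None,fx=10,fy=10,interpolation=cv2.INTER_CUBIC);cv2.imwrite("pics/t4s.png",c)
E
```

```text
[ 0.06167836 -0.99808018 -0.00563273] [ 0.99803024  0.06173813 -0.01113742]
mouth [326.48524289 286.5290222 ]
spine+40 [320.01226258 305.95515233]
tip [327.8322131 287.0822863]
piv [311.85646751 280.52029515]
noseend [314.4908939  281.60237815]
```

View pics/s7z.png

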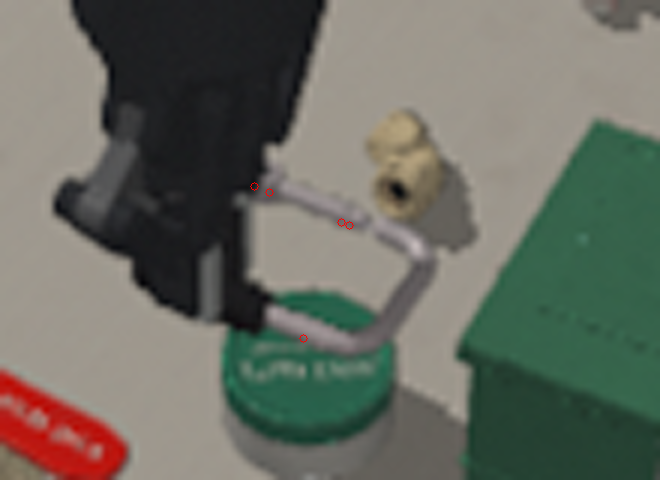

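View pics/t4s.png

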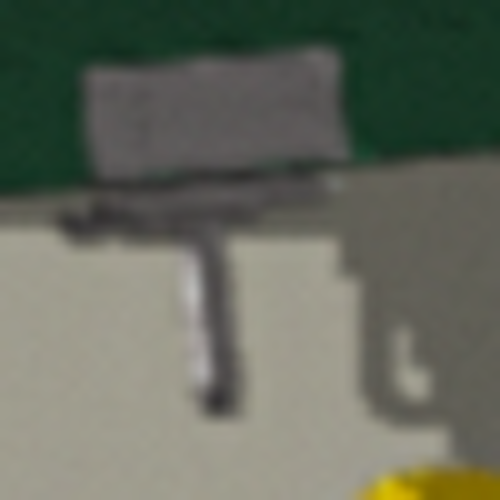

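```bash
python3 - <<'E'
from h import *
import cv2
im=cv2.imread("pics/scene7.png");c=cv2.resize(im[300:370,350:430],None,fx=8,fy=8,interpolation=cv2.INTER_CUBIC)
o=(350,300)
xc=np.array([.9957,.0925,0]);b=np.array([.455,-.2182,0])
for P in [b+[0,0,.064],b+[0,0,.040],b+xc*.048+[0,0,.064],b+xc*.048+[0,0,.04]]:
    q=proj("scene",P);print(q);cv2.circle(c,tuple(int((q[i]-o[i]+.5)*8) for i in (0,1)),4,(0,0,255),1)
cv2.imwrite("pics/s7s.png",c)
E
```

```text
[382.36943303 346.53094968]
[381.31719162 354.01390698]
[391.57156678 328.41470028]
[390.40438674 335.95424223]
```

View pics/s7s.png

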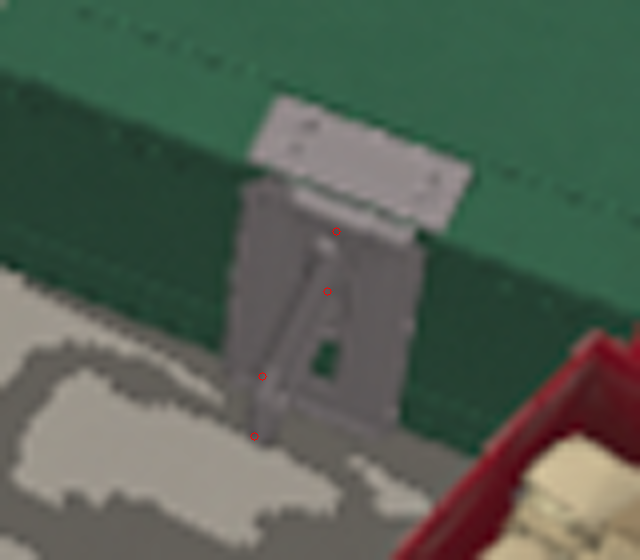

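```bash
python3 -m creep '[{"x":-0.1,"y":-0.1,"z":0,"turn":0.01,"grip":1},{"x":-0.21,"y":-0.25,"z":0,"turn":0.022,"grip":1},{"x":-0.21,"y":-0.4,"z":0,"turn":0.022,"grip":1},{"x":-0.21,"y":-0.52,"z":-0.05,"turn":0.022,"grip":1},{"x":-0.21,"y":-0.577,"z":-0.15,"turn":0.022,"grip":1},{"x":-0.21,"y":-0.577,"z":-0.25,"turn":0.022,"grip":1},{"x":-0.21,"y":-0.577,"z":-0.283,"turn":0.022,"grip":1},{"x":-0.21,"y":-0.577,"z":-0.283,"turn":0.022,"grip":1}]';python3 - <<'E'
from h import *
import cv2
np.set_printoptions(precision=4,suppress=True)
s=bot.sense();R=s['tool_rot'];p=s['ee_pos'];yh=R[:,1];xh=-R[:,0]
print(p,np.degrees(np.arctan2(yh[1],yh[0])))
for n in ["scene","top"]:
    im=bot.read_camera(n)[:,:,::-1]; cv2.imwrite(f"pics/{n}8.png",im)
o=(320,300)
c=cv2.resize(cv2.imread("pics/scene8.png")[300:400,320:440],None,fx=6.6,fy=6,interpolation=cv2.INTER_CUBIC)
c=cv2.resize(cv2.imread("pics/scene8.png")[300:400,320:440],None,fx=6,fy=6,interpolation=cv2.INTER_CUBIC)
for a,b in [(27,51),(40,1),(30,51)]:
    q=proj("scene",p+xh*a/1e3+yh*b/1e3);cv2.circle(c,tuple(int((q[i]-o[i]+.5)*6) for i in (0,1)),4,(0,0,255),1)
for z in (.04,.052,.064):
    q=proj("scene",[.456,-.2182,z]);cv2.circle(c,tuple(int((q[i]-o[i]+.5)*6) for i in (0,1)),4,(0,255,255),1)
cv2.imwrite("pics/s8z.png",c)
E
```

```text
clock: 11.0
ee_pos: [0.3795, -0.1949, 0.0493]
tool_rot: [[-0.095, 0.995, -0.013], [0.995, 0.095, 0.006], [0.007, -0.013, -1.0]]
contact_force: [-0.2, 0.3, -1.0]
opening: 0.0118
[ 0.3795 -0.1949  0.0493] 5.428649948418422
```

View pics/s8z.png

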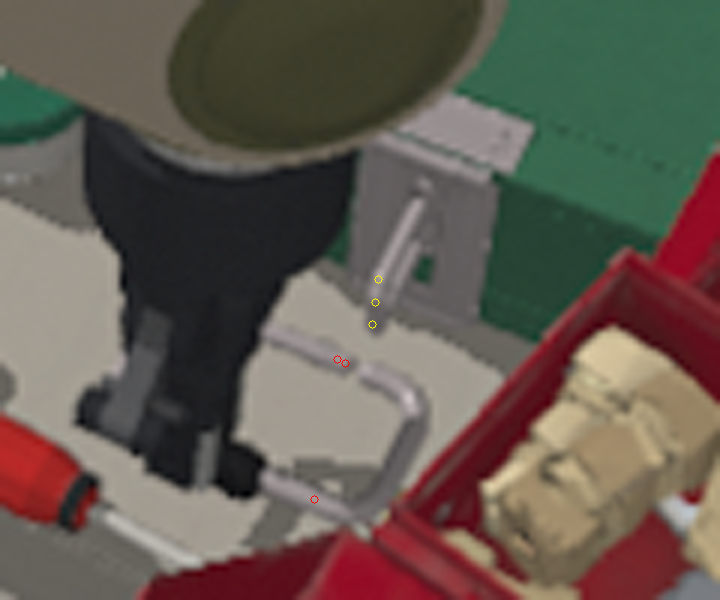

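View pics/top8.png

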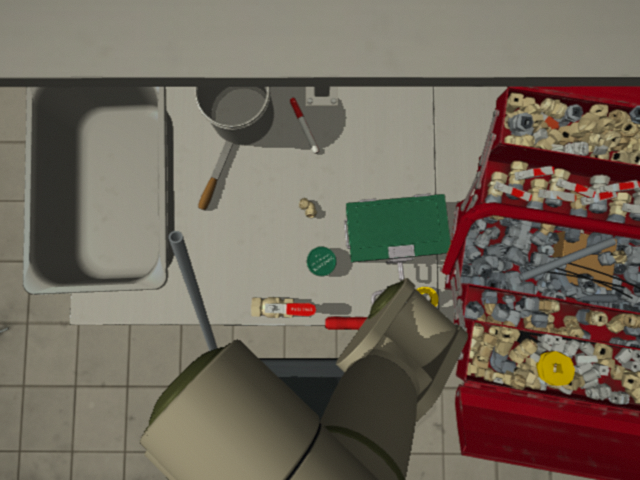

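Gate tip is at about (350,366) and the bar at about (376,303) in the zoom, nearly in line. I'll correct slightly and close in.

```bash
python3 -m creep '[{"x":0.01,"y":-0.005,"z":0.006,"turn":0,"grip":1},{"x":0.02,"y":-0.005,"z":0.006,"turn":0,"grip":1},{"x":0.03,"y":-0.005,"z":0.006,"turn":0,"grip":1},{"x":0.04,"y":-0.005,"z":0.006,"turn":0,"grip":1},{"x":0.049,"y":-0.005,"z":0.006,"turn":0,"grip":1},{"x":0.049,"y":-0.005,"z":0.006,"turn":0,"grip":1},{"x":0.049,"y":-0.005,"z":0.006,"turn":0,"grip":1},{"x":0.049,"y":-0.005,"z":0.006,"turn":0,"grip":1}]';cat > look.py <<'E'
from h import *
import cv2,sys
np.set_printoptions(precision=4,suppress=True)
s=bot.sense();R=s['tool_rot'];p=s['ee_pos'];yh=R[:,1];xh=-R[:,0]
d=np.array([.456,-.2182,.052])-p
print(p,np.degrees(np.arctan2(yh[1],yh[0])),"bar in hook",d@xh*1e3,d@yh*1e3,s['contact_force'])
n=sys.argv[1]
im=bot.read_camera("scene")[:,:,::-1]; cv2.imwrite(f"pics/scene{n}.png",im)
o=(340,310);k=8
c=cv2.resize(im[310:385,340:420],None,fx=k,fy=k,interpolation=cv2.INTER_CUBIC)
for a,b in [(27,51),(40,1),(30,51)]:
    q=proj("scene",p+xh*a/1e3+yh*b/1e3);cv2.circle(c,tuple(int((q[i]-o[i]+.5)*k) for i in (0,1)),4,(0,0,255),1)
for z in (.04,.052,.064):
    q=proj("scene",[.456,-.2182,z]);cv2.circle(c,tuple(int((q[i]-o[i]+.5)*k) for i in (0,1)),4,(0,255,255),1)
cv2.imwrite(f"pics/z{n}.png",c)
E
python3 look.py 9
```

```text
clock: 11.9
ee_pos: [0.3923, -0.1965, 0.052]
tool_rot: [[-0.095, 0.995, -0.011], [0.995, 0.095, 0.004], [0.005, -0.011, -1.0]]
contact_force: [-1.2, 0.0, -1.4]
opening: 0.0118
[ 0.3923 -0.1965  0.052 ] 5.458154175589803 bar in hook 27.643949170638678 61.34277223069264 [-1.1936  0.0079 -1.4118]
```

View pics/z9.png

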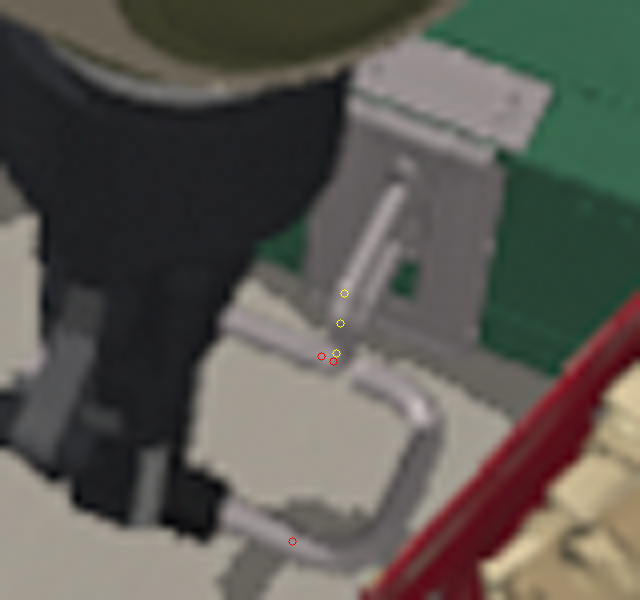

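```bash
python3 -m creep '[{"x":0.02,"y":0.006,"z":0,"turn":0,"grip":1},{"x":0.04,"y":0.008,"z":0,"turn":0,"grip":1},{"x":0.065,"y":0.01,"z":0,"turn":0,"grip":1},{"x":0.09,"y":0.013,"z":0,"turn":0,"grip":1},{"x":0.115,"y":0.015,"z":0,"turn":0,"grip":1},{"x":0.135,"y":0.017,"z":0,"turn":0,"grip":1},{"x":0.155,"y":0.019,"z":0,"turn":0,"grip":1},{"x":0.155,"y":0.019,"z":0,"turn":0,"grip":1}]'; python3 look.py 10
```

```text
clock: 12.75
ee_pos: [0.432, -0.192, 0.0521]
tool_rot: [[-0.096, 0.995, -0.01], [0.995, 0.096, 0.003], [0.004, -0.01, -1.0]]
contact_force: [-0.7, -0.8, -0.7]
opening: 0.0116
[ 0.432  -0.192   0.0521] 5.482603059519964 bar in hook 28.388180456522736 21.421911479864757 [-0.6621 -0.7734 -0.7443]
```

View pics/z10.png

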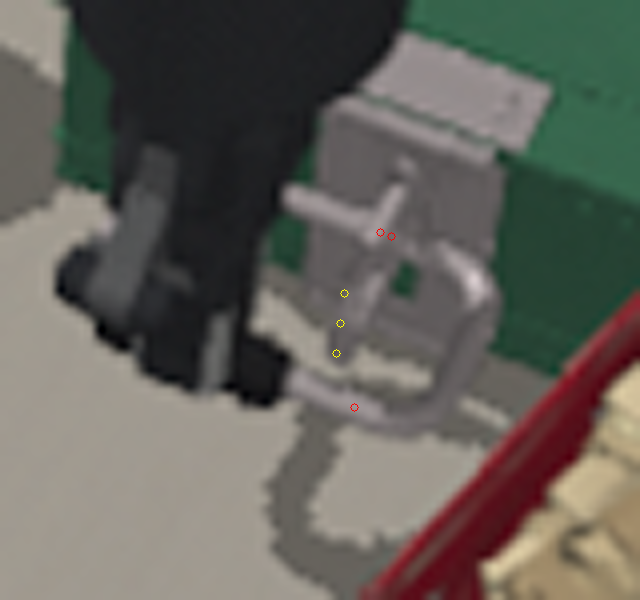

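```bash
python3 - <<'E'
import cv2
im=[cv2.imread(f"pics/scene{i}.png")[325:370,365:410] for i in (9,10)]
cv2.imwrite("pics/cmp.png",cv2.resize(cv2.hconcat(im),None,fx=8.8,fy=8.8*1.4,interpolation=cv2.INTER_LANCZOS4))
E
```

```text
(no output)
```

View pics/cmp.png

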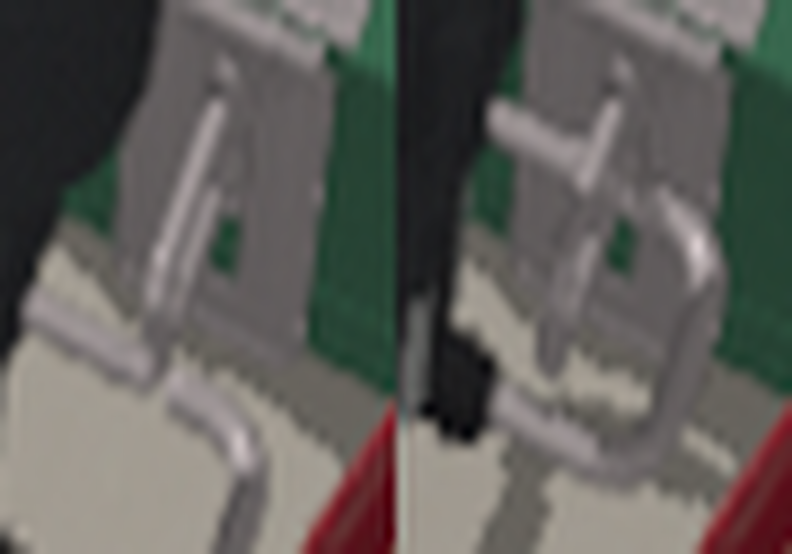

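The gate appears straight (closed) and passes under the upper leg between bar and hasp, and the force is about 0. I'll push 2 mm more for margin and check the force.

```bash
python3 -m creep '[{"x":0.002,"y":0,"z":0,"turn":0,"grip":1},{"x":0.004,"y":0,"z":0,"turn":0,"grip":1},{"x":0.006,"y":0,"z":0,"turn":0,"grip":1},{"x":0.007,"y":0.001,"z":0,"turn":0,"grip":1},{"x":0.007,"y":0.001,"z":0,"turn":0,"grip":1},{"x":0.007,"y":0.001,"z":0,"turn":0,"grip":1},{"x":0.007,"y":0.001,"z":0,"turn":0,"grip":1},{"x":0.007,"y":0.001,"z":0,"turn":0,"grip":1}]'; python3 look.py 11; python3 - <<'E'
import cv2
cv2.imwrite("pics/z11b.png",cv2.resize(cv2.imread("pics/scene11.png")[320:375,350:415],None,fx=10,fy=10,interpolation=cv2.INTER_LANCZOS4))
E
```

```text
clock: 13.6
ee_pos: [0.4332, -0.1916, 0.0521]
tool_rot: [[-0.095, 0.995, -0.01], [0.995, 0.095, 0.004], [0.005, -0.01, -1.0]]
contact_force: [-0.2, 0.2, -2.6]
opening: 0.0116
[ 0.4332 -0.1916  0.0521] 5.476092818251534 bar in hook 28.623576958205412 20.153550296374643 [-0.2489  0.2372 -2.6498]
```

View pics/z11b.png

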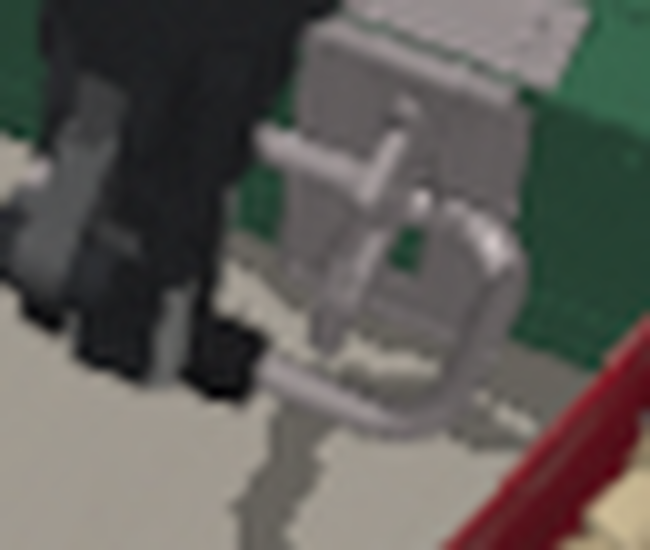

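The gate tip at (420,205) is closed against the nose, behind the bar. Releasing with a partial opening.

```bash
python3 -m creep '[{"x":0,"y":0,"z":-0.008,"turn":0,"grip":0.9},{"x":0,"y":0,"z":-0.008,"turn":0,"grip":0.8},{"x":0,"y":0,"z":-0.008,"turn":0,"grip":0.72},{"x":0,"y":0,"z":-0.008,"turn":0,"grip":0.72},{"x":0,"y":0,"z":-0.008,"turn":0,"grip":0.72},{"x":0,"y":0,"z":-0.008,"turn":0,"grip":0.72},{"x":0,"y":0,"z":0,"turn":0,"grip":0.72},{"x":0,"y":0,"z":0.02,"turn":0,"grip":0.72}]'; python3 look.py 12; python3 - <<'E'
import cv2
cv2.imwrite("pics/z12b.png",cv2.resize(cv2.imread("pics/scene12.png")[310:390,330:425],None,fx=7,fy=7,interpolation=cv2.INTER_LANCZOS4))
E
```

```text
clock: 14.45
ee_pos: [0.4331, -0.1915, 0.0571]
tool_rot: [[-0.095, 0.995, -0.011], [0.995, 0.095, 0.004], [0.005, -0.011, -1.0]]
contact_force: [-0.9, 0.7, 0.3]
opening: 0.024
[ 0.4331 -0.1915  0.0571] 5.476240584649943 bar in hook 28.796827186723807 20.345802892614735 [-0.8733  0.6752  0.2984]
```

View pics/z12b.png

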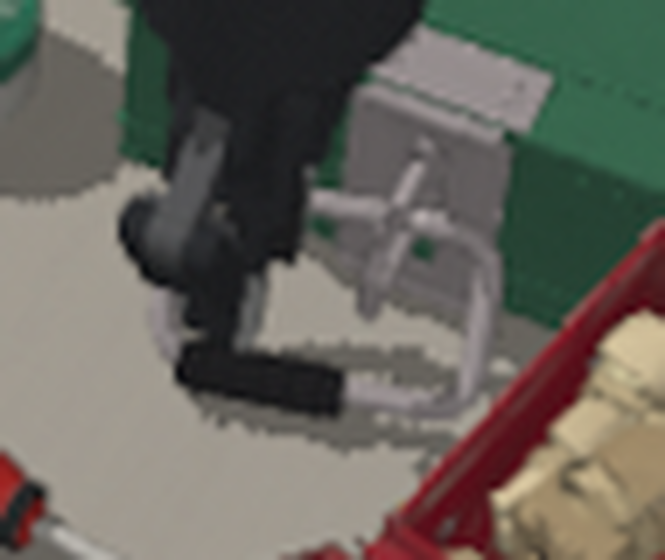

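The hook has dropped onto the staple and its spine has tipped down onto the counter, clear of the fingers. Lifting away.

```bash
python3 -m creep '[{"x":0,"y":0,"z":0.06,"turn":0,"grip":0.72},{"x":0,"y":0,"z":0.15,"turn":0,"grip":0.72},{"x":0,"y":0,"z":0.3,"turn":0,"grip":0.72},{"x":0,"y":0.05,"z":0.45,"turn":0,"grip":0.72},{"x":0,"y":0.2,"z":0.6,"turn":0,"grip":0.72},{"x":0,"y":0.4,"z":0.75,"turn":0,"grip":0.72},{"x":0,"y":0.55,"z":0.8,"turn":0,"grip":0.72},{"x":0,"y":0.6,"z":0.8,"turn":0,"grip":0.72}]'; python3 - <<'E'
from h import *
import cv2
for n,b in (("scene",(225,375,225,475)),("top",(170,345,235,475))):
    im=bot.read_camera(n)[:,:,::-1]; cv2.imwrite(f"pics/{n}13.png",im)
    cv2.imwrite(f"pics/{n}13z.png",cv2.resize(im[b[0]:b[1],b[2]:b[3]],None,fx=3.2,fy=3.2,interpolation=cv2.INTER_CUBIC))
im=cv2.imread("pics/scene13.png");cv2.imwrite("pics/f13.png",cv2.resize(im[315:390,345:420],None,fx=8,fy=8,interpolation=cv2.INTER_LANCZOS4))
E
```

```text
clock: 15.3
ee_pos: [0.4336, -0.0391, 0.261]
tool_rot: [[-0.098, 0.995, -0.004], [0.995, 0.098, 0.002], [0.002, -0.004, -1.0]]
contact_force: [0.2, -0.3, -0.3]
opening: 0.0242
```

View pics/f13.png

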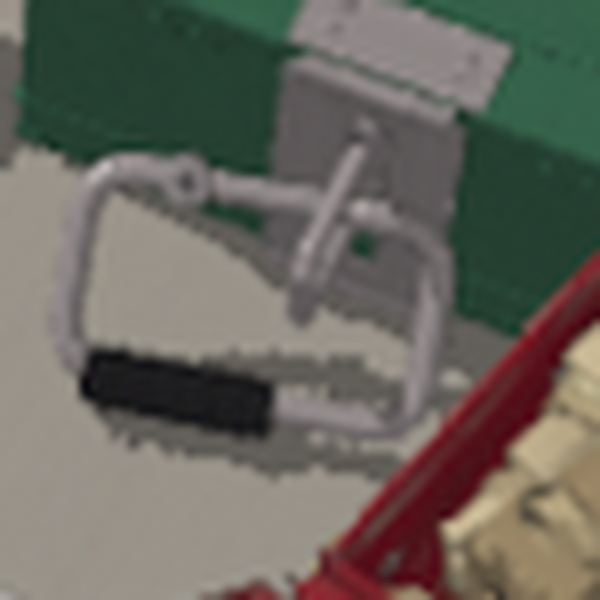

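View pics/top13z.png

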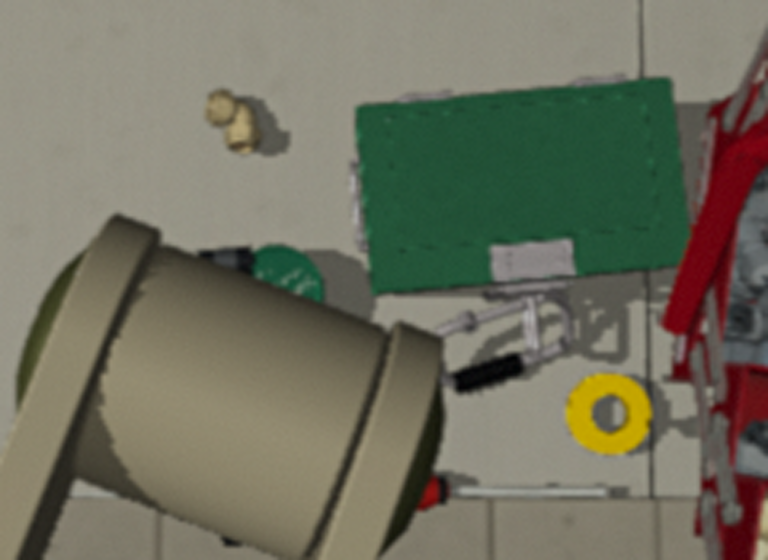

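View pics/scene13z.png

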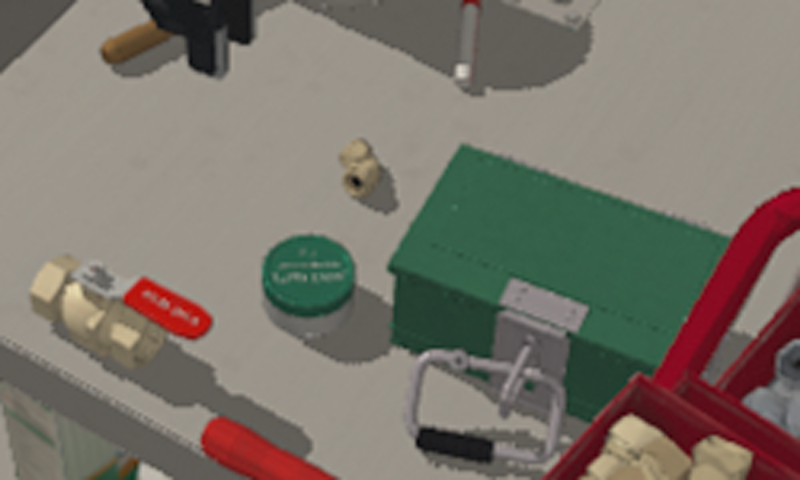

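The bar is inside the loop. The gate is straight from its pivot at (185,180) to the nose at (375,210) and passes between the staple legs. Valve, tin and elbow are at the same pixels as at the start. Handing in.

```bash
python3 -c "
from station import bot
print(bot.sense()['clock'],bot.sense()['joint_vel'].round(3)); print(bot.sign_off())"
```

```text
15.4 [-0.058  0.032  0.007 -0.011 -0.012 -0.038]
the job is handed in; nothing more can be done
None
```

The chest is locked up as asked, and I handed the job in at 15.4 s.

- **Lid:** I pressed it down until it stopped with 26 N at z = 0.082 m, and it looks flush in both views.
- **Hasp:** I pushed it forward past upright. It dropped over the staple and still hangs there.
- **Snap hook:** I clipped it onto the staple's bar with the bar about 31 mm inside the mouth, then let go. The last pictures show the bar inside the loop and the gate straight and closed behind it. The hook rests on the lower leg with its spine on the counter.
- **Things to leave alone:** the ball valve, tin and elbow are at the same picture positions as at the start.
- **Robot:** it is clear of everything, with contact force near 0. The arm still had a small residual motion of up to 0.06 rad/s when I handed in.

**Checks that disagreed:** the two camera views differed by 2 to 3 mm on how the hook and bar lined up. I split the difference, and the clip went in cleanly. I judged the closed gate from the pictures and the near-zero force, because there is no direct gate reading.

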